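# Put the attenuator in, then take the beam block out

## Task

Let the beam on the rail through to the power sensor without ever giving it the full beam: with the fingertips push the attenuator (round ring with a dark glass disc) until it is fully home against its stop, square across the beam, and only then push the beam block (solid square finned plate) until it is fully swung out to its stop, parallel to the rail; the upright tab on top of each is there for the fingertips. Push gently, take nothing between the fingers, do not touch the glass, and leave the iris (ring with a small hole) and the loose things untouched where they are. Then withdraw clear of everything.

Things in the scene. Friction and masses are not known exactly. Their poses are not given: they have to be found in the camera images.
- rail: Rail with beam, 40 x 411 x 14 mm, fixed. Origin under it on the line of the three hinge posts; y along it to the source (black tube, left end, 99 mm high), x away from the robot. Round sensor at its right end, 92 mm high. Beam at x = -38 mm, 71 mm up. Three swing-out mounts, about 85 mm apart in any order, each with a 34 mm holder centred 38 mm from its hinge and a finger tab on top.
- attenuator (a joint): Swing of the attenuator (round 32 mm ring with a flat disc of dark glass in it). 0: inner stop, in the beam, arm along the rail's -x; 1.571: outer stop, out of the beam, arm along the rail's +y. At value q the tab lies from the hinge in the direction (-cos q, sin q) of the rail's x and y. It starts nearly or fully swung out.
- attenuator_hinge (a point): Point on the vertical hinge axis of the attenuator (centre of its 12.7 mm steel post), 101 mm above the table, level with the middle of its finger tab; fixed, its axes parallel to the rail's. The hinge barrel below ends at 80 mm. The hinge is stiffened by friction (about 1 N at the tab turns it) and stays where it is left.
- attenuator_tab (a point): Centre of the finger tab of the attenuator: upright aluminium plate 14 mm wide, 3 mm thick, free from 91 to 110 mm above the table, 46 mm from the hinge axis, in the plane of the holder. Turns with the arm: x towards the hinge, y normal to the tab's flat faces. The holder's top below it is 88 mm above the table.
- beam_block (a joint): Swing of the beam block (solid square black plate, 34 x 34 mm, 15 mm thick with the cooling fins on its right side). 0: inner stop, in the beam, arm along the rail's -x; 1.571: outer stop, out of the beam, arm along the rail's +y. At value q the tab lies from the hinge in the direction (-cos q, sin q) of the rail's x and y. It starts in the beam.
- beam_block_hinge (a point): Point on the vertical hinge axis of the beam block (centre of its 12.7 mm steel post), 101 mm above the table, level with the middle of its finger tab; fixed, its axes parallel to the rail's. The hinge barrel below ends at 80 mm. The hinge is stiffened by friction (about 1 N at the tab turns it) and stays where it is left.
- beam_block_tab (a point): Centre of the finger tab of the beam block: upright aluminium plate 14 mm wide, 3 mm thick, free from 91 to 110 mm above the table, 46 mm from the hinge axis, in the plane of the holder. Turns with the arm: x towards the hinge, y normal to the tab's flat faces. The holder's top below it is 88 mm above the table.
- iris_hinge (a point): Point on the vertical hinge axis of the iris (centre of its 12.7 mm steel post), 101 mm above the table, level with the middle of its finger tab; fixed, its axes parallel to the rail's. The hinge barrel below ends at 80 mm. The hinge is stiffened by friction (about 1 N at the tab turns it) and stays where it is left.
- iris_tab (a point): Centre of the finger tab of the iris (round 32 mm ring, dark blades round a 6 mm hole; stays in the beam): upright aluminium plate 14 mm wide, 3 mm thick, free from 91 to 110 mm above the table, 46 mm from the hinge axis, in the plane of the holder. Turns with the arm: x towards the hinge, y normal to the tab's flat faces. The holder's top below it is 88 mm above the table.
- filter_glass (a point): Centre of the disc of dark glass in the attenuator's ring: 25 mm across, 3 mm thick, 38 mm from the hinge axis and 71 mm above the table. Not to be touched.
- loose_post_holder: Loose post holder with a steel post, 38 x 75 x 115 mm, standing behind the right end of the rail; origin under it. To the right of it, from world y = -0.18 m on, the tall microscope fills the table.
- loose_objective: Loose microscope objective, 36 mm across, 62 mm high, standing behind the rail; origin under it.
- loose_cube: Loose black filter cube, 41 x 38 x 43 mm, behind the left end of the rail; origin under it.
- loose_tube: Loose short black lens tube, 31 mm across, 18 mm high, behind the rail; origin under it.
- loose_driver: Loose hex driver, 215 mm long, 26 mm thick, lying in front of the rail; origin under its middle.
- loose_fork: Loose black clamping fork, 25 x 64 x 15 mm, lying in front of the right end of the rail; origin under it.

How it is judged:
On the way, in this order (a step that is already met when the one before it is completed fails the run):
1. the attenuator is in the beam, at its inner stop (value of joint attenuator below 0.1 rad and value of joint beam_block below 0.3 rad), for 0.2 s.
2. the beam block is out of the beam, at its outer stop (value of joint beam_block above 1.45 rad), for 0.2 s.
At the end, for the whole second after the job is handed in: The attenuator rests within 0.1 rad of its inner stop and the beam block within 0.12 rad of its outer stop, the iris's tab is within 4 mm and every loose thing within 8 mm of where it started (value of joint attenuator below 0.1 rad and value of joint beam_block above 1.45 rad and distance of iris_tab from where it was at the start of the episode below 0.004 m and velocity of joint each of attenuator, beam_block below 0.05 rad/s and distance of each of loose_post_holder, loose_objective, loose_cube, loose_tube, loose_driver, loose_fork from where it was at the start of the episode below 0.008 m); the robot touches nothing.
It fails at once if the beam block is opened (more than 0.3 rad) while the attenuator is not in (more than 0.15 rad from its inner stop) (value of joint beam_block above 0.3 rad and value of joint attenuator above 0.15 rad).
It fails at once if a tab or holder is pushed harder than 25 N (contact force between any of the arm, the fingers and attenuator above 25 N or contact force between any of the arm, the fingers and beam_block above 25 N).
It fails at once if a tab is taken between the fingers ((horizontal distance between the grasp point and attenuator_tab below 0.005 m and height (world z) of the grasp point below 0.122 m) or (horizontal distance between the grasp point and beam_block_tab below 0.005 m and height (world z) of the grasp point below 0.122 m)).
It fails at once if the filter glass is touched, or the iris is touched or moved (contact force between any of the arm, the fingers and attenuator_c0 above 0.3 N or contact force between any of the arm, the fingers and iris above 0.5 N or distance of iris_tab from where it was at the start of the episode above 0.004 m).
It fails at once if a loose thing is pushed aside by more than 8 mm, lifted or knocked over (distance of any of loose_post_holder, loose_objective, loose_cube, loose_tube, loose_driver, loose_fork from where it was at the start of the episode above 0.008 m).
It also fails if it takes over 58 s, if anything falls off the work surface, if the arm or the gripper's body presses on something with over 40 N, if the wrist force passes 120 N, or if a joint passes its speed limit or range.

## Robot

A 6-joint arm with a two-finger parallel gripper is mounted at the origin on a cart in front of the work surface, level with it; the furniture and walls round the work are solid. World frame = base frame: x ahead of the robot, y to its left, z up, the work surface at z = 0. Lengths are in m, angles in rad, forces in N, time in s.
With the tool pointing down it reaches from about 0.35 to 1 m from the base axis. Payload 7.1 kg.
Tool frame: the origin (TCP) lies between the finger pads; the fingertips stand 22 mm ahead of it and the grasp point (between the pads) lies 3 mm ahead of it; z points along the fingers, y is the line along which they close (so a half turn about z gives the same grasp; the last joint's range is limited). The gripper opens to 85 mm and grips with 20 to 120 N. Pads are 22 mm wide; open, the fingers measure 114 mm over their backs; the gripper's body (76 mm by 85 mm) begins 54 mm behind the grasp point. The pads swing forward as they close: fully open they stand 13 mm farther back than shut.
Start: joints at [-0.019, 0.423, 1.63, -0, 1.089, -0.019], TCP at [0.625, 0, 0.253] pointing down, gripper open.
Joint ranges: [-3, 3], [-0.9, 2.11], [0.09, 2.58], [-1.31, 4.45], [0.11, 2.69], [-2.54, 2.54]. Speed limits (rad/s): [2.39, 2.39, 3.01, 3.14, 3.14, 3.14].

## Interface

Orientations are given as a rotation vector (axis times angle).
In Python, from rig import manip gives the robot as it stands. The module is installed in compiled form; this text tells all that it offers. Calls block until the motion is done:
- manip.move_to(position, orientation): joint-space move of the TCP to a pose.
- manip.servo_line(position, orientation=None, rate=0.15): straight line of the TCP; orientation=None keeps the orientation; rate is the mean speed in m/s.
- manip.set_joints(angles): joint-space move.
- manip.command_gripper(opening, f_grip=None): finger opening in m; f_grip is the grip in N (None keeps the last); returns when the fingers have stopped.
- manip.hold(seconds).
- manip.solve_ik(position, orientation): joint angles nearest the present ones, or None.
- manip.camera(name): name is "scene" or "side" or "wrist"; returns a dict with "image" (480x640x3 uint8, red, green, blue), "fx", "fy", "cx", "cy" (pixels), "cam_to_world" (4x4, takes a point from camera to world coordinates); the wrist camera has in their place "mount" (4x4, takes a point from camera to tool coordinates, whose origin is the TCP and whose axes are the flange's). Camera axes: x right, y down, z forward; pixel columns grow to the right and rows downward; lengths in m; the calibration is good to about 2 mm. A picture is of the moment at which its call begins: read the wrist's pose just before it. There is no depth.
A pose or a line that the arm cannot do raises manip.IKError and nothing moves.
- manip.sign_off(): hands the job in; it is judged then, once.
Readings, each from a call of its own:
- manip.get_time(): time.
- manip.get_joint_positions(): joint angles.
- manip.get_joint_vel(): joint speeds.
- manip.get_tau(): joint torques, N m.
- manip.get_position(): TCP position.
- manip.get_ee_rot(): TCP orientation.
- manip.get_contact_force(): force on the tool from outside, world axes, zero at the start.
- manip.get_torque(): the same for the moment, N m.
- manip.get_width(): finger opening in m.
- manip.get_grip_force(): force on a finger pad.
Only numpy, scipy, OpenCV 4.12 (cv2) and the standard library are available. Lean on these libraries where they do the work, as an engineer would, in place of code of your own. Each camera call takes 0.05 s, during which the arm holds its last target. There are 200 camera calls.

## Working session

There is one attempt and no reset: what is moved stays moved. The work goes in short steps, each a Python script; the robot and the scene stay as the last script left them, time stands still between calls to the robot, and variables do not carry over. Pictures are saved under pics/ and viewed, at most 10 in all, crops included, and the job is handed in when it is done.

```bash
mkdir -p pics
python3 - <<'E'
from rig import manip
import cv2,numpy as np,pickle
d={}
for n in("scene","side","wrist"):
    d[n]=manip.camera(n); cv2.imwrite(f"pics/{n}0.png",d[n]["image"][:,:,::-1])
    c=d[n];print(n,c["fx"],c["fy"],c["cx"],c["cy"],np.round(c.get("cam_to_world",c.get("mount")),3).tolist())
d["p"]=manip.get_position();d["r"]=manip.get_ee_rot();print(d["p"],d["r"],manip.get_time())
pickle.dump(d,open("d0.pkl","wb"))
E
```

```text
scene 564.6207322550741 564.6207322550741 318.2793963017577 243.44426351535313 [[0.848, -0.309, 0.43, 0.191], [-0.529, -0.502, 0.684, -0.501], [0.004, -0.808, -0.589, 0.614], [0.0, 0.0, 0.0, 1.0]]
side 593.0448232027276 593.0448232027276 319.6526403392601 228.9337613858961 [[0.828, -0.234, 0.509, 0.113], [-0.56, -0.329, 0.76, -0.62], [-0.011, -0.915, -0.404, 0.461], [0.0, 0.0, 0.0, 1.0]]
wrist 391.3224517927429 391.3224517927429 320.3525638850963 240.11906806674014 [[0.0, -0.946, -0.325, 0.084], [1.0, 0.0, -0.0, -0.0], [0.0, -0.325, 0.946, -0.121], [0.0, 0.0, 0.0, 1.0]]
[6.24595112e-01 3.05799671e-05 2.52694485e-01] [-2.22076854e+00 -2.22089440e+00  1.37184969e-03] 0.15
```

View pics/scene0.png

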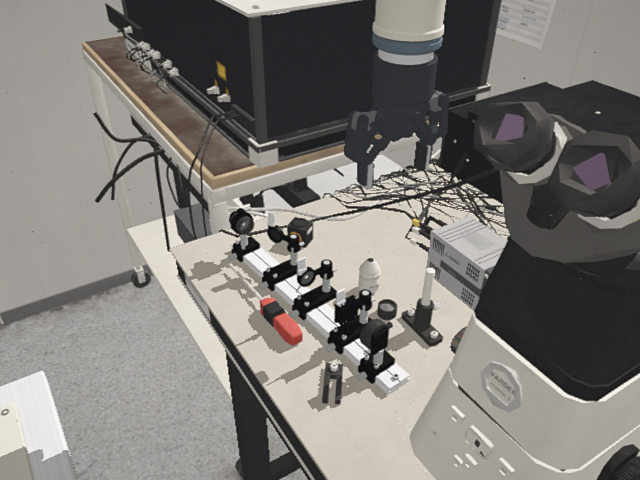

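View pics/wrist0.png

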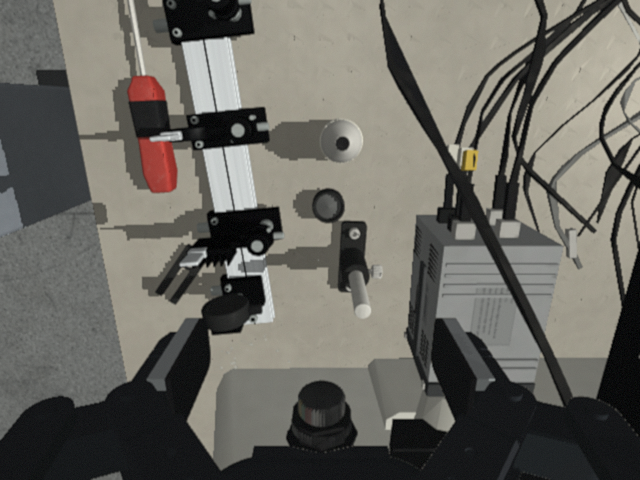

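View pics/side0.png

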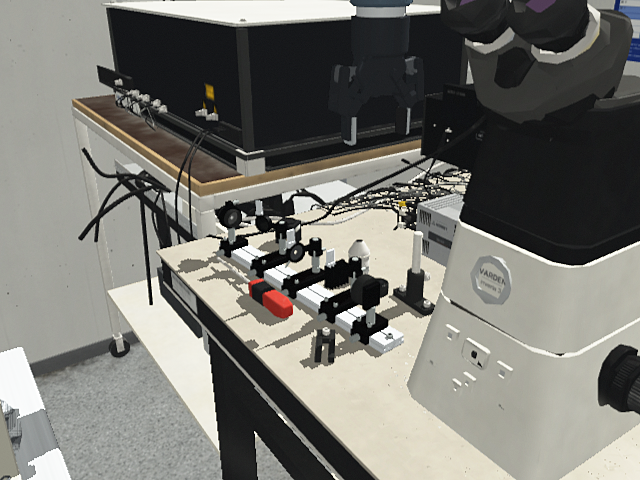

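The wrist view shows the finned beam block near (250,240), which is the right-hand mount. The mount at (230,130) is across the rail. The left mount at (220,10) is cut off at the top of the frame. I'll compute the rail position and look from farther left.

```bash
cat > h.py <<'E'
import numpy as np,cv2,pickle
from rig import manip
from scipy.spatial.transform import Rotation as R
DOWN=np.array([-2.2214,-2.2214,0.0])
def shot(n):
    p=np.array(manip.get_position());r=np.array(manip.get_ee_rot());c=dict(manip.camera(n))
    if n=="wrist":
        T=np.eye(4);T[:3,:3]=R.from_rotvec(r).as_matrix();T[:3,3]=p;c["cam_to_world"]=T@c["mount"]
    return c
def ray(c,u,v):
    T=np.asarray(c["cam_to_world"]);d=T[:3,:3]@[(u-c["cx"])/c["fx"],(v-c["cy"])/c["fy"],1];return T[:3,3],d
def onz(c,u,v,z):
    o,d=ray(c,u,v);return o+d*(z-o[2])/d[2]
def proj(c,P):
    q=np.linalg.inv(c["cam_to_world"])@np.append(P,1);return q[0]/q[2]*c["fx"]+c["cx"],q[1]/q[2]*c["fy"]+c["cy"]
def save(c,f,crop=None,s=1):
    im=c["image"][:,:,::-1]
    if crop: x0,y0,x1,y1=crop;im=im[y0:y1,x0:x1]
    cv2.imwrite("pics/"+f,cv2.resize(im,None,fx=s,fy=s,interpolation=cv2.INTER_CUBIC))
E
python3 - <<'E'
from h import *
d=pickle.load(open("d0.pkl","rb"));c=d["wrist"]
T=np.eye(4);T[:3,:3]=R.from_rotvec(d["r"]).as_matrix();T[:3,3]=d["p"];c["cam_to_world"]=T@c["mount"]
for u,v,z in[(184,40,.014),(230,40,.014),(272,320,.014),(237,130,.08),(257,246,.08)]:print(u,v,onz(c,u,v,z).round(3))
# move up/left over rail
manip.move_to([0.50,-0.04,0.34],DOWN)
w=shot("wrist");pickle.dump(w,open("w1.pkl","wb"));save(w,"w1.png")
manip.command_gripper(0.0)
print(manip.get_time())
E
```

```text
184 40 [0.512 0.135 0.014]
230 40 [0.55  0.135 0.014]
272 320 [ 0.574 -0.128  0.014]
237 130 [0.564 0.067 0.08 ]
257 246 [ 0.574 -0.022  0.08 ]
1.6417
```

View pics/w1.png

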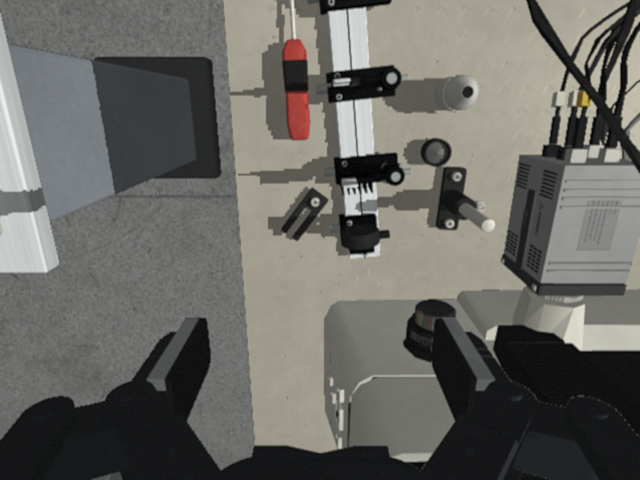

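The beam block sits at about (370,175) and the middle mount at (365,85). The left mount is still out of frame, so I'm moving further left.

Run:
```python
from h import *
manip.move_to([0.53,0.10,0.30],DOWN)
w=shot("wrist");pickle.dump(w,open("w2.pkl","wb"));save(w,"w2.png",(120,0,520,300),2)
print(manip.get_time(),manip.get_width())
for n in("scene",):
    c=shot(n);pickle.dump(c,open(n+"1.pkl","wb"));save(c,n+"1.png",(210,190,410,390),3)
```

```text
2.3333 -0.00013098254634892747
```

View pics/w2.png

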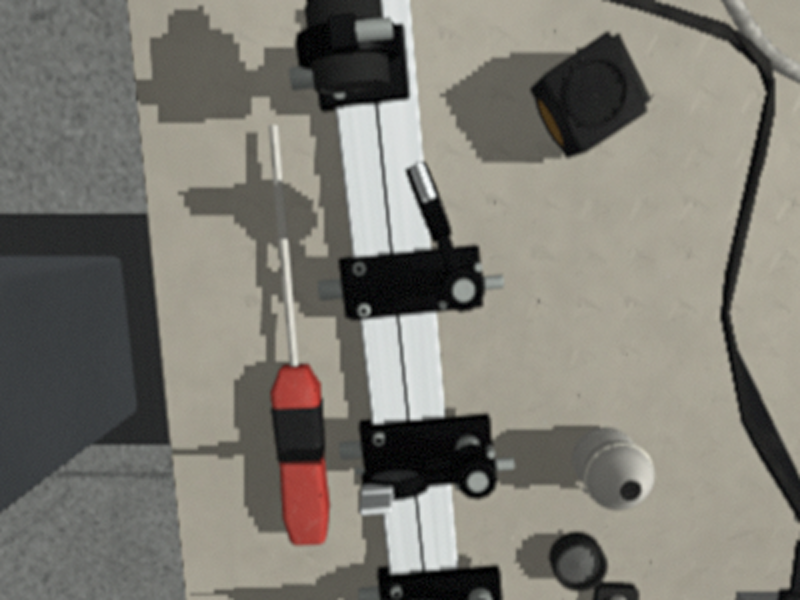

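View pics/scene1.png

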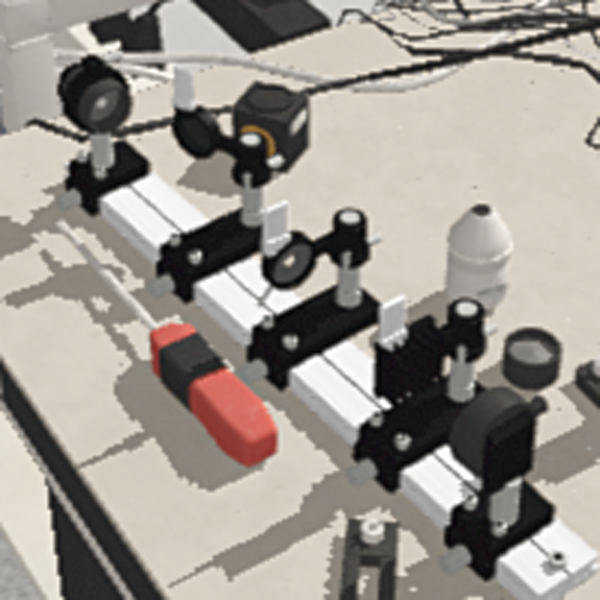

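From left to right the order is attenuator (tab at crop (425,182), hinge (463,291)), iris (hinge (478,482), tab (376,495)), beam block.

Run:
```python
from h import *
w=pickle.load(open("w2.pkl","rb"));w1=pickle.load(open("w1.pkl","rb"));s=pickle.load(open("scene1.pkl","rb"))
f=lambda x,y:(120+x/2,y/2)
a,b=onz(w,*f(377,110),.014),onz(w,*f(424,575),.014);e=(a-b);yaw=np.arctan2(-e[0],e[1]);print("rail",a,b,"yaw",yaw)
for z in(.08,.085):print(z,"att",onz(w,*f(463,291),z),"iris",onz(w,*f(478,482),z),"bb w1",onz(w1,396.5,177,z))
g=lambda x,y:(210+x/3,190+y/3)
print("scene z.08", [onz(s,*g(*p),.083).round(4) for p in((250,140),(348,215),(466,310))])
print("att tab top w2",onz(w,*f(421,168),.11),onz(w,*f(425,182),.105),"iris tab",onz(w,*f(376,490),.11))
def tri(A,B):
    (o1,d1),(o2,d2)=A,B;t=np.linalg.lstsq(np.c_[d1,-d2],o2-o1,rcond=None)[0];p=o1+d1*t[0];q=o2+d2*t[1];return (p+q)/2,np.linalg.norm(p-q)
print("att tab top tri",tri(ray(w,*f(418,167)),ray(s,*g(183,70))))
print("att hinge tri",tri(ray(w,*f(463,291)),ray(s,*g(250,140))))
print("bb tab top: scene",onz(s,*g(395,300),.11))
```

```text
rail [0.51824916 0.22939178 0.014     ] [ 0.54319604 -0.01292768  0.014     ] yaw 0.10258895239070441
0.08 att [0.55606646 0.1522401  0.08      ] iris [0.56533754 0.06641253 0.08      ] bb w1 [ 0.57509481 -0.02172656  0.08      ]
0.085 att [0.55568024 0.15271249 0.085     ] iris [0.56481515 0.06814555 0.085     ] bb w1 [ 0.57411459 -0.02086209  0.085     ]
scene z.08 [array([0.554 , 0.1529, 0.083 ]), array([0.5636, 0.0695, 0.083 ]), array([ 0.5718, -0.0217,  0.083 ])]
att tab top w2 [0.53703906 0.19933555 0.11      ] [0.53871278 0.19467345 0.105     ] iris tab [0.51935518 0.07316324 0.11      ]
att tab top tri (array([0.53727538, 0.19911376, 0.10812317]), np.float64(0.0029267359678438135))
att hinge tri (array([0.55501675, 0.15289145, 0.08279773]), np.float64(0.0018271641446857886))
bb tab top: scene [ 0.52906028 -0.02353822  0.11      ]
```

```bash
cat >> h.py <<'E'
YAW=0.103;Z=0.119
HA=np.array([.555,.153]);HB=np.array([.573,-.021])
ex=np.array([np.cos(YAW),np.sin(YAW)]);ey=np.array([-ex[1],ex[0]])
def pose(h,q,d,z=Z,r=.046):
    # d: signed offset of the tool centre from the tab plane, along increasing q
    p=h+r*(-np.cos(q)*ex+np.sin(q)*ey)+d*(np.sin(q)*ex+np.cos(q)*ey)
    return np.append(p,z),(R.from_euler("z",YAW-q)*R.from_rotvec(DOWN)).as_rotvec()
def force(h,q):
    t=np.sin(q)*ex+np.cos(q)*ey;return float(np.array(manip.get_contact_force())[:2]@t)
def sweep(h,qs,d,rate=.05,lim=5,f0=0):
    log=[]
    for q in qs:
        manip.servo_line(*pose(h,q,d),rate=rate);f=force(h,q)-f0;log.append((round(float(q),3),round(f,1)))
        if abs(f)>lim: break
    return log
E
python3 - <<'E'
from h import *
q0=1.29
manip.move_to(*pose(HA,q0,.026,.20))
manip.servo_line(*pose(HA,q0,.026),rate=.1)
manip.hold(.2);print(manip.get_contact_force(),f0:=force(HA,q0),manip.get_position()-pose(HA,q0,.026)[0])
manip.servo_line(*pose(HA,q0,.0125),rate=.03);print(force(HA,q0)-f0)
print(sweep(HA,np.arange(q0,.25,-.06),.0125,f0=f0,lim=8),manip.get_time())
c=shot("scene");save(c,"s2.png",(210,190,410,390),3)
E
```

```text
[ 0.16627191  0.21760702 -0.254717  ] 0.23565709130349174 [0.00041601 0.00016471 0.0007326 ]
0.2960380994047802
[(1.29, -0.1), (1.23, -0.2), (1.17, 0.0), (1.11, -0.7), (1.05, 0.6), (0.99, -0.5), (0.93, -0.4), (0.87, -1.1), (0.81, -0.5), (0.75, 0.2), (0.69, -0.2), (0.63, -0.6), (0.57, 0.0), (0.51, -0.7), (0.45, 0.2), (0.39, 0.2), (0.33, 0.5), (0.27, -0.6)] 9.8667
```

View pics/s2.png

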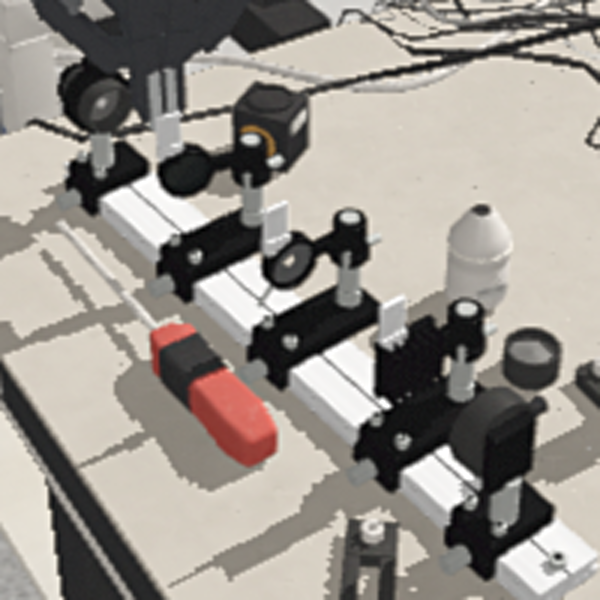

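The tab at (168,130) is following the fingertips and the attenuator is most of the way in. I'll finish in fine steps until I feel the stop.

Run:
```python
from h import *
f0=.24
print(sweep(HA,np.arange(.23,.08,-.03),.0125,f0=f0,lim=6))
print(sweep(HA,np.arange(.08,-.16,-.01),.0125,rate=.02,f0=f0,lim=5),manip.get_time())
c=shot("scene");save(c,"s3.png",(210,190,410,390),3)
```

```text
[(0.23, -0.4), (0.2, 0.3), (0.17, -0.3), (0.14, -0.0), (0.11, -0.1), (0.08, 0.3)]
[(0.08, -0.4), (0.07, 0.6), (0.06, 1.2), (0.05, -0.1), (0.04, 0.5), (0.03, 1.3), (0.02, -0.4), (0.01, 0.3), (0.0, -0.6), (-0.01, 4.0), (-0.02, 5.8)] 14.1667
```

View pics/s3.png

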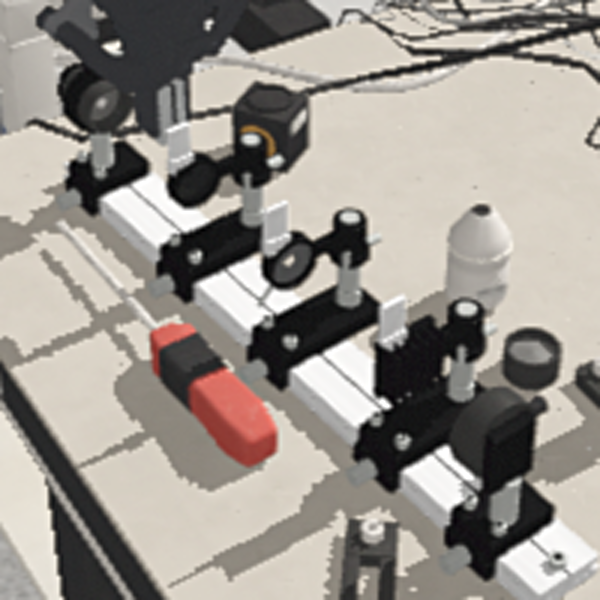

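The stop was felt at q≈0, as the geometry predicted, and the ring at (195,175) is now parallel to the iris. Next is the beam block.

Run:
```python
from h import *
manip.servo_line(*pose(HA,0,.03),rate=.08)
manip.servo_line(*pose(HA,0,.03,.20),rate=.15)
manip.move_to(*pose(HB,0,-.028,.20))
manip.servo_line(*pose(HB,0,-.028),rate=.1);manip.hold(.2)
f0=force(HB,0);print(manip.get_contact_force(),f0)
manip.servo_line(*pose(HB,0,-.0125),rate=.03);print(force(HB,0)-f0)
print(sweep(HB,np.arange(.05,1.42,.06),-.0125,f0=f0,lim=6))
print(sweep(HB,np.arange(1.42,1.72,.0125),-.0125,rate=.02,f0=f0,lim=5),manip.get_time())
```

```text
[ 1.26881768 -0.62700482  0.46857608] -0.7541390743568175
1.466158731678394
[(0.05, 0.7), (0.11, 0.3), (0.17, 0.2), (0.23, 0.9), (0.29, 0.6), (0.35, 0.6), (0.41, -0.2), (0.47, 0.7), (0.53, 0.7), (0.59, 1.3), (0.65, 0.8), (0.71, 0.5), (0.77, 1.1), (0.83, 1.1), (0.89, 0.9), (0.95, 0.3), (1.01, 0.6), (1.07, 0.6), (1.13, 1.2), (1.19, 0.6), (1.25, 1.4), (1.31, -0.1), (1.37, 0.8)]
[(1.42, 0.9), (1.432, 0.6), (1.445, 0.4), (1.457, 0.6), (1.47, 0.1), (1.482, 0.7), (1.495, 0.9), (1.507, 0.4), (1.52, 0.1), (1.532, 0.5), (1.545, 0.5), (1.557, 0.5), (1.57, 0.7), (1.582, -0.3), (1.595, -2.1), (1.607, -4.7), (1.62, -6.5)] 28.0583
```

Stop felt at about 1.59 rad. Now I'll withdraw and check.

Run:
```python
from h import *
manip.servo_line(*pose(HB,1.571,-.03),rate=.08)
manip.servo_line(*pose(HB,1.571,-.03,.22),rate=.15)
manip.move_to([0.53,0.10,0.30],DOWN)
w=shot("wrist");save(w,"w3.png",(120,0,520,300),2)
print(manip.get_time())
```

```text
30.5333
```

View pics/w3.png

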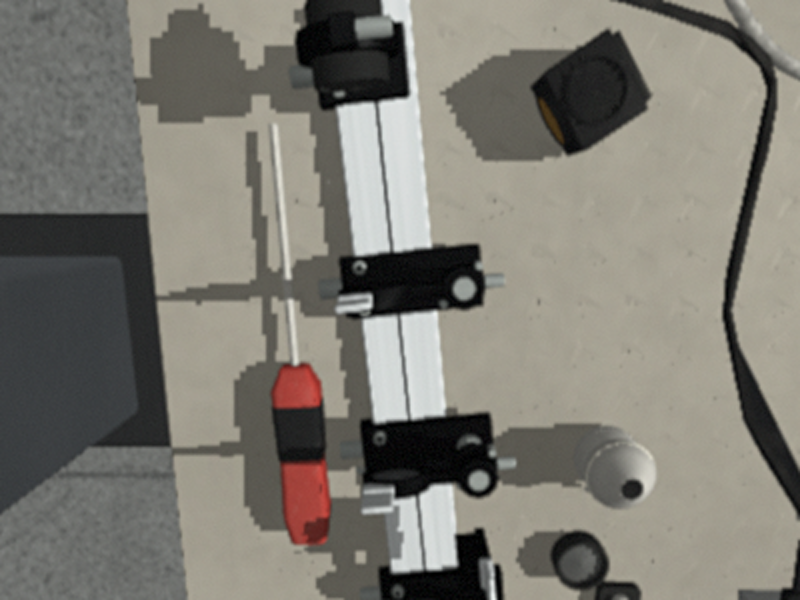

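The attenuator tab at (355,300) is square across the beam. The block at (480,560) is parallel to the rail, and the iris and the loose things in view have not moved. Handing in.

```bash
python3 -c "
from rig import manip
print(manip.sign_off())"
```

```text
the job is handed in; nothing more can be done
None
```

I pushed the attenuator home to its inner stop, then swung the beam block out to its outer stop, withdrew the arm and handed the job in at about 31 s; the hand-in did not report a verdict.

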